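# Stack the topping tubs at the pizza stall

## Task

Build up the column of topping tubs that begins with the closed oblong tub on the small wooden board: set the deep oblong tub from the table squarely on it, lids up, then the shallow oblong tub squarely on top of that. Leave the bottom tub where it stands and the square tub alone, and set the tubs down rather than dropping them.

Things in the scene. Friction and masses are not known exactly. Their poses are not given: they have to be found in the camera images.
- base_tub: The bottom of the column: a closed oblong milky-white plastic tub, flat grey lid, grey clips on its short ends, 100 long x 60 wide x 50 high (mm), about 0.4 kg, loose, standing on a flat wooden board (220 x 200 x 18 mm), the only tub there. Origin: centre of its underside; x along its length, y across its width, z up; both ends alike. Plumb sides: grip across the width from above.
- deep_tub: The deep tub, to go second: a closed oblong milky-white plastic tub, flat grey lid, grey clips on its short ends, 100 long x 60 wide x 65 high (mm), 0.25 to 0.5 kg, upright on the work surface. Origin: centre of its underside; x along its length, y across its width, z up; both ends alike. Plumb sides: grip across the width from above.
- shallow_tub: The shallow tub, to go on top: a closed oblong milky-white plastic tub, flat grey lid, grey clips on its short ends, 100 long x 60 wide x 35 high (mm), 0.15 to 0.3 kg, upright on the work surface. Origin: centre of its underside; x along its length, y across its width, z up; both ends alike. Plumb sides: grip across the width from above.
- square_tub: A bystander to leave alone: a closed tub of the same make but square, 84 x 84 x 50 high (mm), standing on the work surface. Origin: centre of its underside, z up. A round closed pot (82 mm across, 52 high), not listed, stands near too; the tubs and pot stand 115 mm or more apart, centre to centre, in any order.

How it is judged:
By the outcome, as a careful person would: the job done as asked, in the order asked, and still so for the second after the job is handed in, with the robot touching nothing.
It also fails if it takes over 61 s, if anything falls off the work surface, if the arm or the gripper's body presses on something with over 40 N, if the wrist force passes 120 N, or if a joint passes its speed limit or range.

## Robot

A 6-joint arm with a two-finger parallel gripper is mounted at the origin on the work surface. World frame = base frame: x ahead of the robot, y to its left, z up, the work surface at z = 0. Lengths are in m, angles in rad, forces in N, time in s.
With the tool pointing down it reaches from about 0.275 to 0.725 m from the base axis. Payload 5.6 kg.
Tool frame: the origin (TCP) lies midway between the tips of the shut fingers; the grasp point (between the pads) lies 19 mm behind it; z points along the fingers, y is the line along which they close (so a half turn about z gives the same grasp; the last joint's range is limited). The gripper opens to 85 mm and grips with 20 to 120 N. Pads are 22 mm wide; open, the fingers measure 114 mm over their backs; the gripper's body (76 mm by 85 mm) begins 54 mm behind the grasp point. The pads swing forward as they close: fully open they stand 13 mm farther back than shut.
Start: joints at [-0.832, 0.255, 0.108, 0, -1.424, -0.285], TCP at [0.241, -0.494, 0.231] pointing down, gripper open.
Joint ranges: [-2.95, 2.95], [-1.21, 1.97], [-1.09, 1.5], [-2.87, 1.71], [-2.94, -0.07], [-3.05, 3.05]. Speed limits (rad/s): [2.57, 2.57, 3.14, 3.14, 3.14, 3.14].

## Interface

Orientations are given as [roll, pitch, yaw] about the fixed x, y, z axes, in that order (R = Rz(yaw) Ry(pitch) Rx(roll)).
In Python, from plant import arm, optics gives the robot as it stands. The module is installed in compiled form; this text tells all that it offers.
- The arm moves only by the tool send_rows, never from a script. Its argument "series" is a list of rows, each a list of 5 numbers: the finger opening in mm, from 0 to 85.4, then the shift along the tool's x, y, z in mm, then the turn about the tool's z in degrees. In form: [[hand, dx, dy, dz, twist], ...]. A call has 1 to 10 rows; each row shifts and turns the commanded pose from where the row before left it, along the tool's axes as they then stand; what a row does not reach is not made up. A row lasts 1/12 s, in which the tool goes at most 41.7 mm and 7.16 degrees, less where a joint would pass 70% of its speed; a pose out of reach is approached as far as the arm can. A call with a gripper value outside its range is refused whole. The fingers move at their own pace and stop on an object; "force" is the grip in N (left out, the last holds). Time passes only in rows, so rows that do not move let the fingers close. It gives the time, the measured TCP pose, the force, the opening and the grip force at its end, in the units of the state.
- arm.observe(): the state, without advancing time (a new reading comes with each control period).
- optics.camera(name): name is "side" or "top"; returns the picture (384x512x3 uint8, red, green, blue); there is no depth.
- optics.camera_params(name): a dict with "fx", "fy", "cx", "cy" (pixels), "R" (3x3) and "t" (3): a world point X has camera coordinates R X + t. Camera axes: x right, y down, z forward; pixel columns grow to the right and rows downward; lengths in m; the calibration is good to about 2 mm. A picture is of the moment at which its call begins. camera_params takes no time and is no camera call.
- arm.finish_job(): hands the job in; it is judged then, once.
The state is a dict: "time": time; "joints": joint angles; "dq": joint speeds; "tau": joint torques, N m; "tool_pos": TCP position; "tcp_rot": TCP orientation; "contact_force": force on the tool from outside, world axes, zero at the start; "moment": the same for the moment, N m; "width": finger opening in m; "gripper_force": force on a finger pad.
Only numpy, scipy, OpenCV 4.12 (cv2) and the standard library are available. Lean on these libraries where they do the work, as an engineer would, in place of code of your own. Each camera call takes 0.05 s, during which the arm holds its last target. There are 200 camera calls.

## Working session

There is one attempt and no reset: what is moved stays moved. The work goes in short steps, Python scripts to look and compute and a tool call to move; the robot and the scene stay as the last step left them, time stands still between calls to the robot, and variables do not carry over. Pictures are saved under pics/ and viewed, at most 10 in all, crops included, and the job is handed in when it is done.

Besides the shell and the picture viewer there is one more tool, called after "Request:" as name([rows], argument=value, ...), one row to a line, values as JSON. send_rows: Moves the arm, as the interface text tells. Its arguments: {"type":"object","properties":{"series":{"type":"array","items":{"type":"array","items":{"type":"number"}}},"force":{"type":"number"}},"required":["series"]}

```bash
mkdir -p pics; python3 - <<'E'
from plant import arm, optics
import cv2, numpy as np
s=arm.observe(); print({k:np.round(v,3) for k,v in s.items()})
for n in("top","side"):
    im=optics.camera(n); cv2.imwrite(f"pics/{n}0.png",cv2.cvtColor(im,cv2.COLOR_RGB2BGR)); np.save(f"pics/{n}0.npy",im)
    p=optics.camera_params(n); print(n,{k:np.round(v,3).tolist() for k,v in p.items()})
E
```

```text
{'time': np.float64(0.0), 'joints': array([-0.832,  0.256,  0.107, -0.   , -1.424, -0.285]), 'dq': array([-0.002, -0.001,  0.   ,  0.001, -0.001,  0.001]), 'tau': array([-1.0000e-03, -3.8663e+01,  2.3793e+01,  5.3650e+00, -6.0000e-03,
       -0.0000e+00]), 'tool_pos': array([ 0.241, -0.494,  0.23 ]), 'tcp_rot': array([ 3.14 , -0.   , -2.688]), 'contact_force': array([-0.171, -0.096, -0.346]), 'moment': array([-0.039, -0.012, -0.003]), 'gripper_force': np.float64(0.0), 'width': np.float64(0.085)}
top {'fx': 408.5, 'fy': 408.5, 'cx': 253.551, 'cy': 187.941, 'R': [[0.006, -1.0, 0.005], [-0.995, -0.007, -0.099], [0.099, -0.005, -0.995]], 't': [-0.018, 0.549, 0.873]}
side {'fx': 479.268, 'fy': 479.268, 'cx': 245.269, 'cy': 192.809, 'R': [[-0.908, -0.419, -0.004], [-0.223, 0.492, -0.842], [0.354, -0.764, -0.54]], 't': [0.467, 0.186, 0.951]}
```

View pics/top0.png

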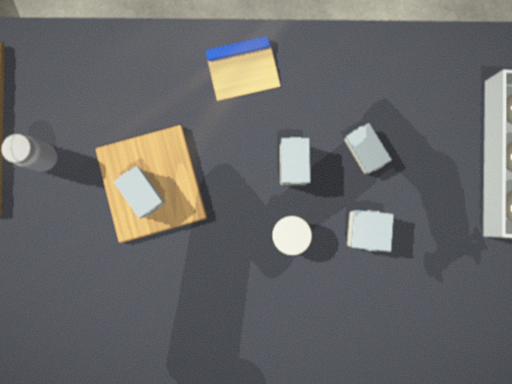

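View pics/side0.png

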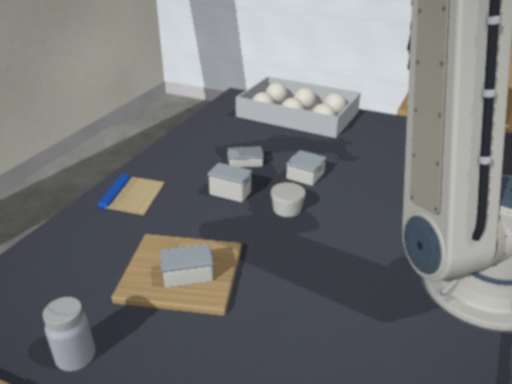

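The top view shows the base tub on the board at (138,192), oblong tubs at (295,161) and (368,148), the square tub at (371,231) and the pot at (292,236). In the side view, the tall tub at (230,182) looks like the deep one and the low one at (245,156) like the shallow one.

```bash
cat > h.py <<'E'
from plant import arm, optics
import cv2, numpy as np
def ray(n,px,z):
    p=optics.camera_params(n); R=np.array(p["R"]); c=-R.T@np.array(p["t"])
    px=np.atleast_2d(px).astype(float)
    d=np.c_[(px[:,0]-p["cx"])/p["fx"],(px[:,1]-p["cy"])/p["fy"],np.ones(len(px))]@R
    return c+d*((z-c[2])/d[:,2])[:,None]
def lidmask(im):
    # grey-blue lid: bluish, mid-bright; walls are warmer (r>=b)
    i=im.astype(int); return ((i.min(2)>110)&(i[...,2]-i[...,0]>3)).astype(np.uint8)*255
def lid(n,im,near,z,rad=45):
    m=cv2.morphologyEx(lidmask(im),cv2.MORPH_OPEN,np.ones((3,3)))
    cs,_=cv2.findContours(m,cv2.RETR_EXTERNAL,cv2.CHAIN_APPROX_NONE)
    cs=[c for c in cs if cv2.contourArea(c)>150]
    c=min(cs,key=lambda c:np.hypot(*(c.reshape(-1,2).mean(0)-near)))
    P=ray(n,c.reshape(-1,2),z)[:,:2]
    (cx,cy),(w,h),a=cv2.minAreaRect((P*1000).astype(np.float32))
    if w<h: w,h,a=h,w,a+90
    return np.round([cx,cy,w,h,(a+90)%180-90],1), P
E
python3 - <<'E'
from h import *
t=np.load("pics/top0.npy"); s=np.load("pics/side0.npy")
for (u,v) in [(295,161),(368,148),(138,192)]: print(t[v,u],t[v+6,u])
for (u,v) in [(230,174),(230,187),(245,152),(245,160),(186,256),(186,273)]: print("s",s[v,u])
for nm,a,b,z in [("deep",(295,161),(230,174),.065),("shal",(368,148),(245,152),.035),("base",(138,192),(186,256),.068),("sq",(371,231),(306,160),.05)]:
    print(nm,lid("top",t,a,z)[0],lid("side",s,b,z)[0])
    print("   swapped z",lid("top",t,a,.1-z)[0],lid("side",s,b,.1-z)[0])
print("pot",ray("top",(292,236),.052))
v=np.hstack([cv2.resize(t[100:260,90:410],None,fx=2,fy=2),]);
m=lidmask(t)[100:260,90:410];m2=lidmask(s)[130:290,100:420]
cv2.imwrite("pics/m.png",np.vstack([m,m2]))
E
```

```text
[210 223 222] [208 219 219]
[173 182 182] [181 188 186]
[209 218 218] [203 217 214]
s [148 157 162]
s [191 190 186]
s [126 134 139]
s [164 165 161]
s [146 154 160]
s [177 177 173]
deep [ 604.9 -102.6  101.5   60.2    1.4] [603.1 -98.5 100.7  76.5   1.2]
   swapped z [ 609.9 -105.9  105.    62.3    1.4] [ 626.5 -144.4  105.6   80.3    1.2]
shal [ 640.3 -266.5  101.9   61.1   29.9] [ 636.  -258.4   97.    69.    29.7]
   swapped z [ 634.2 -257.8   98.5   59.1   29.9] [ 612.1 -207.1   92.4   65.7   29.7]
base [534.8 227.4  98.1  58.1  36.1] [531.7 234.8  96.5  64.9  35.6]
   swapped z [538.  237.4 102.2  60.6  36.1] [555.7 199.2 102.2  68.7  35.6]
sq [ 457.8 -267.3   85.8   85.    -5.4] [ 455.2 -261.    96.4   88.1   84.4]
   swapped z [ 457.8 -267.3   85.8   85.    -5.4] [ 455.2 -261.    96.4   88.1   84.4]
pot [[ 0.44457527 -0.09584538  0.052     ]]
```

View pics/m.png

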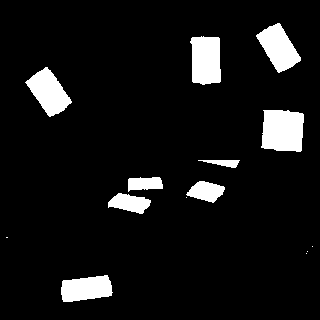

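The masks are clean. Lid sizes only match the given heights with the tub near (605,-103) mm as the deep one and the tub near (640,-266) mm as the shallow one. Next I plan the first move.

```bash
cat >> h.py <<'E'
def cen(n,im,near,z):
    m=cv2.morphologyEx(lidmask(im),cv2.MORPH_OPEN,np.ones((3,3)))
    k,L,st,C=cv2.connectedComponentsWithStats(m)
    i=min([i for i in range(1,k) if st[i,4]>150],key=lambda i:np.hypot(*(C[i]-near)))
    ys,xs=np.nonzero(L==i); P=ray(n,np.c_[xs,ys],z)[:,:2]*1000
    w,V=np.linalg.eigh(np.cov(P.T)); a=np.degrees(np.arctan2(V[1,1],V[0,1]))
    return np.round([*P.mean(0),*np.sqrt(12*w[::-1]),(a+90)%180-90],1)
def plan(x,y,z,yaw):
    s=arm.observe(); p=np.array(s["tool_pos"])*1000; y0=np.degrees(s["tcp_rot"][2])
    tw=(y0-yaw+90)%180-90; c=np.radians(y0-tw); d=np.array([x,y,z])-p
    print("t",round(s["time"],2),"tcp",p.round(1),"rot",np.degrees(s["tcp_rot"]).round(2),"q",np.round(s["joints"],2),"F",np.round(s["contact_force"],1),"w",round(s["width"]*1000,1),"g",round(s["gripper_force"],1))
    print("twist",round(tw,1),"then",np.round([d[0]*np.cos(c)+d[1]*np.sin(c),d[0]*np.sin(c)-d[1]*np.cos(c),-d[2]],1))
E
python3 - <<'E'
from h import *
t=np.load("pics/top0.npy")
for nm,a,z in [("deep",(295,161),.065),("shal",(368,148),.035),("base",(138,192),.068)]: print(nm,cen("top",t,a,z))
plan(605,-102.6,180,1.4)
E
```

```text
deep [ 605.9 -102.6  100.4   60.1    1.2]
shal [ 640.  -266.7   99.4   60.2   30. ]
base [535.2 228.   94.7  56.6  36.1]
t 0.1 tcp [ 241.  -493.9  230.5] rot [ 179.9   -0.  -154. ] q [-0.83  0.26  0.11 -0.   -1.42 -0.28] F [ 0.5 -0.4  0.4] w 85.6 g 0.0
twist 24.6 then [-373.5  382.3   50.5]
```

Request:
send_rows([
  [85,0,0,0,4.1],
  [85,0,0,0,4.1],
  [85,0,0,0,4.1],
  [85,0,0,0,4.1],
  [85,0,0,0,4.1],
  [85,0,0,0,4.1],
  [85,-15,15,0,0],
  [85,-25,25,0,0],
  [85,-25,25,0,0],
  [85,-25,25,0,0],
])

```text
time: 0.93
tool_pos: [0.3293, -0.4009, 0.2308]
tcp_rot: [3.141, -0.001, -3.118]
contact_force: [1.2, -0.2, -0.7]
width: 0.0849
gripper_force: 0.0
```

Request:
send_rows([
  [85,-25,25,0,0],
  [85,-25,25,0,0],
  [85,-25,25,0,0],
  [85,-25,25,0,0],
  [85,-25,25,0,0],
  [85,-25,25,0,0],
  [85,-25,25,0,0],
  [85,-25,25,0,0],
  [85,-25,25,0,0],
  [85,-25,25,0,0],
])

```text
time: 1.77
tool_pos: [0.5734, -0.1445, 0.2309]
tcp_rot: [3.141, -0.001, -3.117]
contact_force: [1.2, 0.1, 0.8]
width: 0.0848
gripper_force: 0.0
```

```bash
python3 -c "
from h import *
plan(605.5,-102.6,15,1.3)"
```

```text
t 1.77 tcp [ 573.4 -144.5  230.9] rot [ 1.7999e+02 -5.0000e-02 -1.7859e+02] q [ 0.02  0.34  0.22 -0.   -1.46 -1.56] F [1.2 0.1 0.8] w 84.8 g 0.0
twist 0.1 then [-33.   41.1 215.9]
```

Request:
send_rows([
  [85,-17,21,0,0],
  [85,-16,20,10,0],
  [85,0,0,25,0],
  [85,0,0,25,0],
  [85,0,0,25,0],
  [85,0,0,25,0],
  [85,0,0,10,0],
  [85,0,0,0,0],
])

```text
time: 2.43
tool_pos: [0.6027, -0.1042, 0.1081]
tcp_rot: [3.141, -0.007, -3.117]
contact_force: [1.0, -0.3, 0.1]
width: 0.0847
gripper_force: 0.0
```

```bash
python3 - <<'E'
from h import *
plan(605.5,-102.6,15,1.3)
im=optics.camera("side"); cv2.imwrite("pics/s1.png",cv2.cvtColor(cv2.resize(im[60:260,120:380],None,fx=3,fy=3),cv2.COLOR_RGB2BGR)[:600,:780])
E
```

```text
t 2.43 tcp [ 602.7 -104.2  108.1] rot [ 179.98   -0.38 -178.61] q [ 0.08  0.44  0.06 -0.   -1.2  -1.63] F [ 1.  -0.3  0.1] w 84.7 g 0.0
twist 0.1 then [-2.9  1.5 93.1]
```

View pics/s1.png

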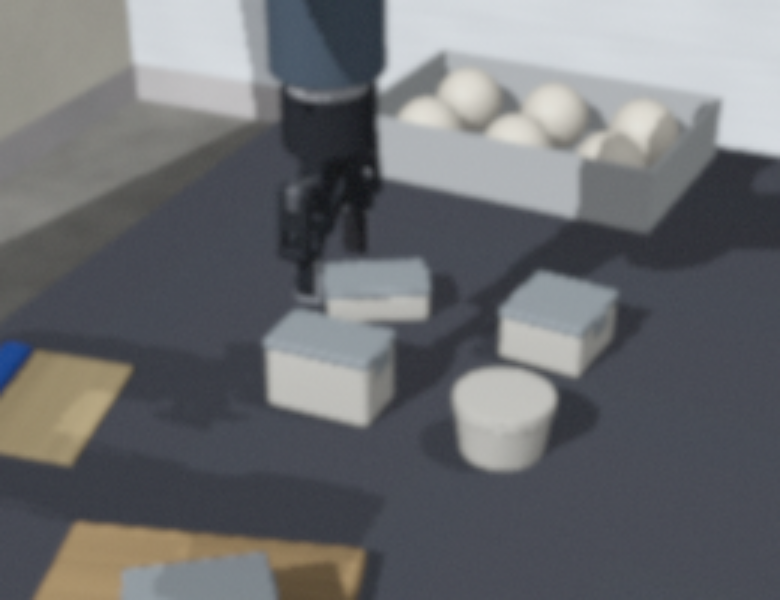

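The side view shows the open gripper above the deep tub, fingertips near crop (305,290) and (350,250), straddling it with the way down clear. I'll descend and grip.

Request:
send_rows([
  [85,-3,1.5,15,0],
  [85,0,0,20,0],
  [85,0,0,20,0],
  [85,0,0,20,0],
  [85,0,0,12,0],
  [85,0,0,5,0],
  [85,0,0,0,0],
  [85,0,0,0,0],
])

```text
time: 3.15
tool_pos: [0.609, -0.1029, 0.021]
tcp_rot: [-3.141, 0.003, -3.117]
contact_force: [-0.1, 0.2, -0.1]
width: 0.085
gripper_force: 0.0
```

```bash
python3 -c "
from h import *
plan(605.5,-102.6,15,1.3)"
```

```text
t 3.15 tcp [ 609.  -102.9   21. ] rot [-1.7997e+02  1.5000e-01 -1.7858e+02] q [ 0.09  0.52 -0.05  0.   -1.   -1.63] F [-0.1  0.2 -0.1] w 85.0 g 0.0
twist 0.1 then [3.4 0.4 6. ]
```

Request:
send_rows([
  [85,3.4,0,5,0],
  [85,0,0,0,0],
  [40,0,0,0,0],
  [40,0,0,0,0],
  [40,0,0,0,0],
  [40,0,0,0,0],
  [40,0,0,0,0],
  [40,0,0,0,0],
  [40,0,0,0,0],
  [40,0,0,0,0],
], force=45)

```text
time: 3.98
tool_pos: [0.6047, -0.1027, 0.0151]
tcp_rot: [3.142, 0.001, -3.117]
contact_force: [-1.4, 2.9, 5.2]
width: 0.0591
gripper_force: 50.6
```

```bash
python3 -c "
from h import *
plan(605.5,-102.6,15,1.3)"
```

```text
t 3.98 tcp [ 604.7 -102.7   15.1] rot [ 1.8000e+02  7.0000e-02 -1.7859e+02] q [ 0.09  0.52 -0.07  0.   -0.98 -1.63] F [-1.4  2.9  5.2] w 59.1 g 50.6
twist 0.1 then [-0.8  0.   0.1]
```

Request:
send_rows([
  [40,0,0,-3,0],
  [40,0,0,-8,0],
  [40,0,0,-18,0],
  [40,0,0,-25,0],
  [40,0,0,-25,0],
  [40,0,0,-25,0],
  [40,0,0,-25,0],
  [40,0,0,-15,0],
  [40,0,0,-6,0],
  [40,0,0,0,0],
])

```text
time: 4.82
tool_pos: [0.6046, -0.1029, 0.1654]
tcp_rot: [3.141, 0.002, -3.117]
contact_force: [0.3, 0.0, -5.7]
width: 0.0595
gripper_force: 50.0
```

Request:
send_rows([
  [40,0,0,0,-3.1],
  [40,0,0,0,-4.5],
  [40,0,0,0,-4.5],
  [40,0,0,0,-4.5],
  [40,0,0,0,-4.5],
  [40,0,0,0,-4.5],
  [40,0,0,0,-4.5],
  [40,0,0,0,-4.5],
  [40,0,0,0,0],
  [40,0,0,0,0],
])

```text
time: 5.65
tool_pos: [0.6033, -0.1027, 0.1624]
tcp_rot: [3.139, -0.003, -2.516]
contact_force: [-0.3, -0.1, -4.7]
width: 0.0592
gripper_force: 50.0
```

```bash
python3 - <<'E'
from h import *
plan(535,228,165,36.1)
im=optics.camera("top"); np.save("pics/top1.npy",im)
print(cen("top",im,(138,192),.068))
E
```

```text
t 5.65 tcp [ 603.3 -102.7  162.4] rot [ 1.7987e+02 -1.4000e-01 -1.4415e+02] q [ 0.09  0.41  0.15 -0.   -1.32 -1.03] F [-0.3 -0.1 -4.7] w 59.2 g 50.0
twist -0.2 then [-139.6  307.5   -2.6]
[553.7 246.3  61.5  42.1 -23.9]
```

Request:
send_rows([
  [40,-5,11,0,0],
  [40,-9,20,0,0],
  [40,-12,26,0,0],
  [40,-12,26,0,0],
  [40,-12,26,0,0],
  [40,-12,26,0,0],
  [40,-12,26,0,0],
  [40,-12,26,0,0],
  [40,-12,26,0,0],
  [40,-12,26,0,0],
])

```text
time: 6.53
tool_pos: [0.5518, 0.1569, 0.1641]
tcp_rot: [3.141, -0.0, -2.515]
contact_force: [0.3, -0.2, -4.2]
width: 0.0596
gripper_force: 50.0
```

Request:
send_rows([
  [40,-12,26,0,0],
  [40,-10,22,0,0],
  [40,-5,13,0,0],
  [40,-3,7,0,0],
  [40,0,0,0,0],
  [40,0,0,0,0],
])

```text
time: 7.03
tool_pos: [0.537, 0.2274, 0.1642]
tcp_rot: [-3.141, -0.001, -2.513]
contact_force: [-0.4, -0.4, -4.7]
width: 0.0596
gripper_force: 50.1
```

```bash
python3 - <<'E'
from h import *
plan(535,228,86,36.1)
s=optics.camera("side"); t=optics.camera("top")
v=np.hstack([cv2.resize(s[150:320,100:280],None,fx=2.2,fy=2.2),cv2.resize(t[120:290,60:240],None,fx=2.2,fy=2.2)])
cv2.imwrite("pics/st2.png",cv2.cvtColor(v,cv2.COLOR_RGB2BGR))
E
```

```text
t 7.03 tcp [537.  227.4 164.2] rot [-1.7998e+02 -3.0000e-02 -1.4401e+02] q [ 0.67  0.35  0.07  0.   -1.29 -1.61] F [-0.4 -0.4 -4.7] w 59.6 g 50.1
twist -0.1 then [ 1.3  1.6 78.2]
```

View pics/st2.png

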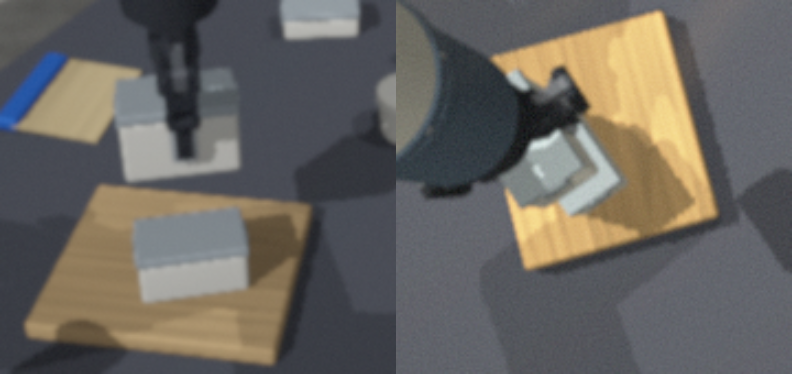

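The side crop shows the held deep tub, bottom front corners at (127,181) and (240,167), above the base tub. The base tub's bottom front corners are at (142,301) and (248,288). I'll cross-check the alignment with those points.

```bash
python3 - <<'E'
from h import *
f=lambda c:np.array(c)/2.2+[100,150]
def desc(c,z):
    P=ray("side",f(c),z)[:,:2]*1000; d=P[1]-P[0]; print(P.round(1).tolist(),"len",np.linalg.norm(d).round(1),"ang",np.degrees(np.arctan2(*d[::-1])).round(1),"mid",P.mean(0).round(1))
    return P.mean(0)
h=desc([(127,181),(240,167)],.149); b=desc([(142,301),(248,288)],.018)
print("shift needed",b-h)
# base lid in side view, mask restricted: warm-free grey, z=.068
print(lid("side",optics.camera("side"),(186,256),.068)[0], lid("side",np.load("pics/side0.npy"),(186,256),.068)[0])
E
```

```text
[[559.9, 275.2], [485.2, 220.2]] len 92.8 ang -143.7 mid [522.5 247.7]
[[559.0, 276.9], [481.9, 223.6]] len 93.8 ang -145.4 mid [520.4 250.2]
shift needed [-2.0994611   2.52809076]
[532.3 235.3  95.   63.9  35.8] [531.7 234.8  96.5  64.9  35.6]
```

Request:
send_rows([
  [40,0.7,2.5,8,0],
  [40,0,0,16,0],
  [40,0,0,16,0],
  [40,0,0,16,0],
  [40,0,0,10,0],
  [40,0,0,5,0],
  [40,0,0,2,0],
  [40,0,0,0,0],
  [40,0,0,0,0],
])

```text
time: 7.93
tool_pos: [0.5357, 0.2296, 0.0921]
tcp_rot: [-3.141, 0.002, -2.513]
contact_force: [-0.1, -0.3, -4.6]
width: 0.0597
gripper_force: 50.1
```

```bash
python3 - <<'E'
from h import *
plan(535,229,83,36)
s=optics.camera("side"); t=optics.camera("top")
v=cv2.resize(s[180:310,120:250],None,fx=4.5,fy=4.5,interpolation=cv2.INTER_CUBIC)
cv2.imwrite("pics/s3.png",cv2.cvtColor(v,cv2.COLOR_RGB2BGR))
E
```

```text
t 7.93 tcp [535.7 229.6  92.1] rot [-1.7998e+02  9.0000e-02 -1.4400e+02] q [ 0.67  0.4  -0.06  0.   -1.12 -1.62] F [-0.1 -0.3 -4.6] w 59.7 g 50.1
twist 0.0 then [ 0.9 -0.1  9.1]
```

View pics/s3.png

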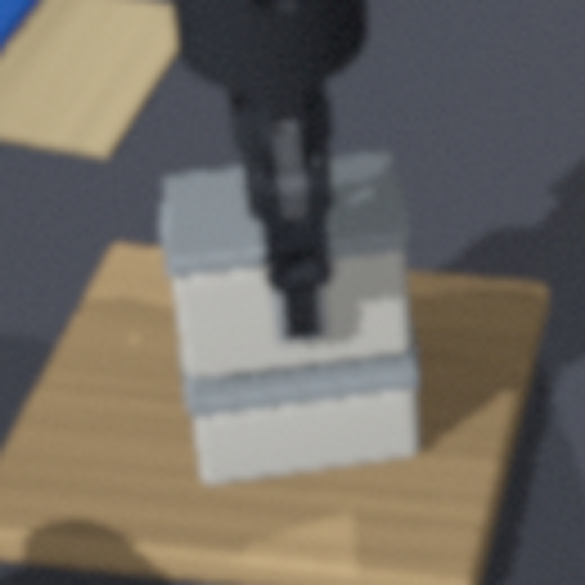

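The deep tub hovers about 9 mm above the base. Its left edge (172,275)→(189,378) runs on to the base corner at (205,482), and its right edge (407,250)→(412,352) runs on to (416,455), so it's aligned. I'll lower it slowly.

Request:
send_rows([
  [40,0.4,0,3,0],
  [40,0,0,2,0],
  [40,0,0,1,0],
  [40,0,0,1,0],
  [40,0,0,0.7,0],
  [40,0,0,0.5,0],
  [40,0,0,0,0],
  [40,0,0,0,0],
])

```text
time: 8.7
tool_pos: [0.5348, 0.2293, 0.0831]
tcp_rot: [-3.142, 0.0, -2.513]
contact_force: [1.1, 0.3, -4.3]
width: 0.0596
gripper_force: 50.3
```

```bash
python3 -c "
from h import *
plan(535,229,83,36)"
```

```text
t 8.7 tcp [534.8 229.3  83.1] rot [-1.80e+02  1.00e-02 -1.44e+02] q [ 0.67  0.4  -0.07  0.   -1.1  -1.62] F [ 1.1  0.3 -4.3] w 59.6 g 50.3
twist 0.0 then [-0.  -0.4  0.1]
```

Not touching yet, since the full weight is still on the wrist. I'll go down in half-millimetre steps.

Request:
send_rows([
  [40,0,0,0.4,0],
  [40,0,0,0.4,0],
  [40,0,0,0,0],
  [40,0,0,0,0],
])

```text
time: 9.03
tool_pos: [0.5348, 0.2293, 0.083]
tcp_rot: [-3.141, 0.001, -2.513]
contact_force: [-4.0, -0.2, 3.3]
width: 0.0597
gripper_force: 50.7
```

Contact made: vertical force went from -4.3 to +3.3 N. I'll release and retreat.

Request:
send_rows([
  [60,0,0,0,0],
  [62,0,0,0,0],
  [65,0,0,0,0],
  [72,0,0,0,0],
  [85,0,0,0,0],
  [85,0,0,0,0],
  [85,0,0,0,0],
  [85,0,0,0,0],
])

```text
time: 9.7
tool_pos: [0.5348, 0.2292, 0.0822]
tcp_rot: [-3.142, 0.0, -2.513]
contact_force: [-0.1, -0.1, -0.8]
width: 0.085
gripper_force: 0.0
```

Request:
send_rows([
  [85,0,0,-5,0],
  [85,0,0,-10,0],
  [85,0,0,-20,0],
  [85,0,0,-25,0],
  [85,0,0,-25,0],
  [85,0,0,-25,0],
  [85,0,0,-20,0],
  [85,0,0,-10,0],
  [85,0,0,0,0],
])

```text
time: 10.45
tool_pos: [0.5359, 0.2297, 0.2257]
tcp_rot: [-3.141, 0.006, -2.513]
contact_force: [0.3, 0.1, -0.2]
width: 0.0854
gripper_force: 0.0
```

```bash
python3 -c "
from h import *
plan(640.2,-266.6,223,30)"
```

```text
t 10.45 tcp [535.9 229.7 225.7] rot [-179.96    0.34 -143.99] q [ 0.67  0.32  0.18  0.   -1.43 -1.62] F [ 0.3  0.1 -0.2] w 85.4 g 0.0
twist 6.0 then [ 157.9 -482.     2.7]
```

Request:
send_rows([
  [85,0,0,0,3],
  [85,0,0,0,3],
  [85,5,-15,0,0],
  [85,8,-25,0,0],
  [85,9,-28,0,0],
  [85,9,-28,0,0],
  [85,9,-28,0,0],
  [85,9,-28,0,0],
  [85,9,-28,0,0],
  [85,9,-28,0,0],
])

```text
time: 11.28
tool_pos: [0.5801, 0.0142, 0.2209]
tcp_rot: [3.14, -0.002, -2.618]
contact_force: [-0.4, 0.0, 0.4]
width: 0.0852
gripper_force: 0.0
```

Request:
send_rows([
  [85,9,-28,0,0],
  [85,9,-28,0,0],
  [85,9,-28,0,0],
  [85,9,-28,0,0],
  [85,9,-28,0,0],
  [85,9,-28,0,0],
  [85,9,-28,0,0],
  [85,9,-28,0,0],
  [85,9,-28,0,0],
  [85,0,0,0,0],
])

```text
time: 12.12
tool_pos: [0.6358, -0.2477, 0.2192]
tcp_rot: [3.139, -0.004, -2.622]
contact_force: [-0.5, 1.9, -0.8]
width: 0.0848
gripper_force: 0.0
```

```bash
python3 -c "
from h import *
plan(640.2,-266.6,0,30)
t=optics.camera('top'); np.save('pics/top2.npy',t)
for z in (.133,): print('deep on base',cen('top',t,(128,188),z), lid('top',t,(128,188),z)[0])
s=optics.camera('side'); np.save('pics/side2.npy',s)
"
```

```text
t 12.12 tcp [ 635.8 -247.7  219.2] rot [ 179.88   -0.22 -150.25] q [-0.14  0.54  0.5   0.   -1.54 -0.91] F [-0.5  1.9 -0.8] w 84.8 g 0.0
twist -0.2 then [  5.6 -18.5 219.2]
deep on base [535.5 229.2  93.5  56.4  35.8] [535.  229.   96.5  59.   36.4]
```

The deep tub's lid reads (535.5, 229.2) mm at 35.8°, where it was released, so the calibration is good. On to the shallow tub.

Request:
send_rows([
  [85,3,-9,0,0],
  [85,2.6,-9.5,10,0],
  [85,0,0,25,0],
  [85,0,0,25,0],
  [85,0,0,25,0],
  [85,0,0,25,0],
  [85,0,0,25,0],
  [85,0,0,15,0],
  [85,0,0,0,0],
  [85,0,0,0,0],
])

```text
time: 13.05
tool_pos: [0.6404, -0.2619, 0.0713]
tcp_rot: [3.14, -0.002, -2.617]
contact_force: [-0.4, -1.0, -0.0]
width: 0.0853
gripper_force: 0.0
```

```bash
python3 -c "
from h import *
plan(640.2,-266.6,0,30)"
```

```text
t 13.05 tcp [ 640.4 -261.9   71.3] rot [ 1.7993e+02 -1.1000e-01 -1.4996e+02] q [-0.16  0.61  0.26  0.   -1.21 -0.88] F [-0.4 -1.  -0. ] w 85.3 g 0.0
twist 0.0 then [ 2.5 -4.  71.3]
```

Request:
send_rows([
  [85,2,-4,10,0],
  [85,0,0,18,0],
  [85,0,0,18,0],
  [85,0,0,12,0],
  [85,0,0,6,0],
  [85,0,0,2,0],
  [85,0,0,0,0],
  [85,0,0,0,0],
])

```text
time: 13.72
tool_pos: [0.642, -0.2668, 0.0075]
tcp_rot: [-3.14, 0.001, -2.618]
contact_force: [0.7, -0.4, 0.3]
width: 0.0852
gripper_force: 0.0
```

```bash
python3 -c "
from h import *
plan(640.2,-266.6,1,30)"
```

```text
t 13.72 tcp [ 642.  -266.8    7.5] rot [-1.7991e+02  7.0000e-02 -1.4998e+02] q [-0.17  0.67  0.18  0.   -1.08 -0.88] F [ 0.7 -0.4  0.3] w 85.2 g 0.0
twist 0.0 then [1.5 1.1 6.5]
```

Request:
send_rows([
  [85,1.2,0.8,4,0],
  [85,0,0,2,0],
  [40,0,0,0,0],
  [40,0,0,0,0],
  [40,0,0,0,0],
  [40,0,0,0,0],
  [40,0,0,0,0],
  [40,0,0,0,0],
  [40,0,0,0,0],
  [40,0,0,0,0],
], force=40)

```text
time: 14.55
tool_pos: [0.64, -0.2664, 0.0006]
tcp_rot: [-3.141, 0.0, -2.618]
contact_force: [1.0, -0.7, 2.4]
width: 0.0595
gripper_force: 45.7
```

Request:
send_rows([
  [40,0,0,-3,0],
  [40,0,0,-8,0],
  [40,0,0,-18,0],
  [40,0,0,-25,0],
  [40,0,0,-30,0],
  [40,0,0,-30,0],
  [40,0,0,-30,0],
  [40,0,0,-30,0],
  [40,0,0,-20,0],
  [40,0,0,-6,0],
])

```text
time: 15.38
tool_pos: [0.6409, -0.2671, 0.2052]
tcp_rot: [-3.136, 0.004, -2.618]
contact_force: [-0.1, -0.7, -2.5]
width: 0.0595
gripper_force: 45.4
```

```bash
python3 -c "
from h import *
plan(535.1,229.1,200,36)"
```

```text
t 15.38 tcp [ 640.9 -267.1  205.2] rot [-179.7     0.25 -150.  ] q [-0.17  0.55  0.5   0.   -1.5  -0.88] F [-0.1 -0.7 -2.5] w 59.5 g 45.4
twist -6.0 then [-206.1  463.6    5.2]
```

Request:
send_rows([
  [40,0,0,0,-3],
  [40,0,0,0,-3],
  [40,-4,9,0,0],
  [40,-8,18,0,0],
  [40,-11,25,0,0],
  [40,-12,27,0,0],
  [40,-12,27,0,0],
  [40,-12,27,0,0],
  [40,-12,27,0,0],
  [40,-12,27,0,0],
])

```text
time: 16.22
tool_pos: [0.5955, -0.0644, 0.1991]
tcp_rot: [3.14, -0.002, -2.515]
contact_force: [0.6, 0.4, -2.4]
width: 0.0595
gripper_force: 45.2
```

Request:
send_rows([
  [40,-12,27,0,0],
  [40,-12,27,0,0],
  [40,-12,27,0,0],
  [40,-12,27,0,0],
  [40,-12,27,0,0],
  [40,-12,27,0,0],
  [40,-12,27,0,0],
  [40,-11,24,0,0],
  [40,-8,18,0,0],
  [40,-4,9,0,0],
])

```text
time: 17.05
tool_pos: [0.5408, 0.1932, 0.199]
tcp_rot: [3.14, -0.002, -2.512]
contact_force: [-0.2, -0.9, -2.8]
width: 0.0594
gripper_force: 45.2
```

Request:
send_rows([
  [40,0,0,0,0],
  [40,0,0,0,0],
])

```text
time: 17.22
tool_pos: [0.5418, 0.1908, 0.1996]
tcp_rot: [3.141, -0.001, -2.513]
contact_force: [0.5, -0.6, -2.9]
width: 0.0592
gripper_force: 45.2
```

```bash
python3 -c "
from h import *
plan(535.1,229.1,145,36)"
```

```text
t 17.22 tcp [541.8 190.8 199.6] rot [ 1.7999e+02 -9.0000e-02 -1.4398e+02] q [ 0.61  0.32  0.11 -0.   -1.37 -1.55] F [ 0.5 -0.6 -2.9] w 59.2 g 45.2
twist 0.0 then [-17.1  34.9  54.6]
```

Request:
send_rows([
  [40,-6,12,0,0],
  [40,-7,14,0,0],
  [40,-4,9,5,0],
  [40,0,0,12,0],
  [40,0,0,16,0],
  [40,0,0,12,0],
  [40,0,0,7,0],
  [40,0,0,2,0],
  [40,0,0,0,0],
  [40,0,0,0,0],
])

```text
time: 18.05
tool_pos: [0.5361, 0.2293, 0.147]
tcp_rot: [-3.141, 0.001, -2.513]
contact_force: [0.4, 0.6, -2.1]
width: 0.0595
gripper_force: 45.3
```

```bash
python3 - <<'E'
from h import *
plan(535.1,229.1,133.5,36)
s=optics.camera("side")
v=cv2.resize(s[165:295,120:250],None,fx=4.5,fy=4.5,interpolation=cv2.INTER_CUBIC)
cv2.imwrite("pics/s4.png",cv2.cvtColor(v,cv2.COLOR_RGB2BGR))
E
```

```text
t 18.05 tcp [536.1 229.3 147. ] rot [-1.7998e+02  6.0000e-02 -1.4399e+02] q [ 0.67  0.36  0.03  0.   -1.25 -1.61] F [ 0.4  0.6 -2.1] w 59.5 g 45.3
twist 0.0 then [ 1.   0.4 13.5]
```

View pics/s4.png

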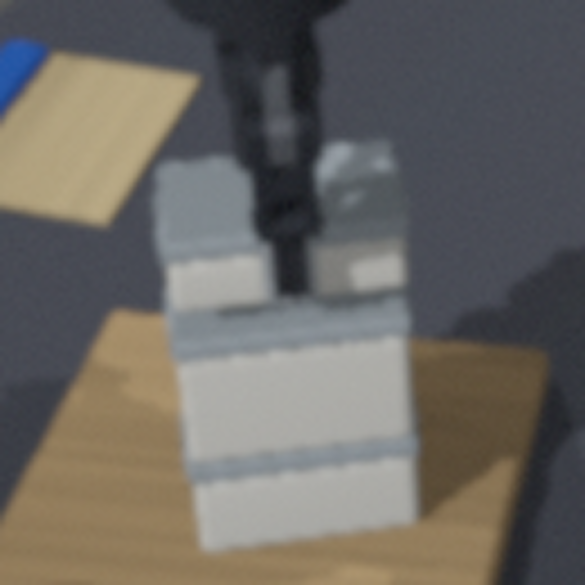

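The shallow tub hovers above the deep tub with its left edge (~168,300) and right edge (~407,290) in line with the deep tub's. The deep tub sits square on the base. I'll lower it.

Request:
send_rows([
  [40,0.8,0.2,4,0],
  [40,0,0,3,0],
  [40,0,0,2,0],
  [40,0,0,1.5,0],
  [40,0,0,1,0],
  [40,0,0,0.5,0],
  [40,0,0,0,0],
  [40,0,0,0,0],
])

```text
time: 18.77
tool_pos: [0.535, 0.2288, 0.1343]
tcp_rot: [-3.142, 0.0, -2.513]
contact_force: [-0.5, 0.1, -2.5]
width: 0.0596
gripper_force: 45.3
```

Request:
send_rows([
  [40,0,0,0.4,0],
  [40,0,0,0,0],
])

```text
time: 18.93
tool_pos: [0.5349, 0.2288, 0.1339]
tcp_rot: [3.142, 0.0, -2.513]
contact_force: [0.3, -0.8, -2.1]
width: 0.0595
gripper_force: 45.3
```

Request:
send_rows([
  [40,0,0,0.4,0],
  [40,0,0,0,0],
  [40,0,0,0,0],
])

```text
time: 19.18
tool_pos: [0.535, 0.2288, 0.1336]
tcp_rot: [-3.142, 0.0, -2.513]
contact_force: [0.2, 0.3, -1.6]
width: 0.0594
gripper_force: 45.4
```

Request:
send_rows([
  [40,0,0,0.3,0],
  [40,0,0,0,0],
  [40,0,0,0,0],
])

```text
time: 19.43
tool_pos: [0.535, 0.2288, 0.1336]
tcp_rot: [-3.141, 0.001, -2.513]
contact_force: [-0.8, -0.4, 0.5]
width: 0.0591
gripper_force: 45.6
```

Seated. I'll release and retreat.

Request:
send_rows([
  [60,0,0,0,0],
  [62,0,0,0,0],
  [65,0,0,0,0],
  [72,0,0,0,0],
  [85,0,0,0,0],
  [85,0,0,0,0],
  [85,0,0,0,0],
  [85,0,0,0,0],
])

```text
time: 20.1
tool_pos: [0.5349, 0.2288, 0.1332]
tcp_rot: [-3.142, 0.0, -2.513]
contact_force: [-0.4, -0.5, 0.7]
width: 0.085
gripper_force: 0.0
```

Request:
send_rows([
  [85,0,0,-5,0],
  [85,0,0,-10,0],
  [85,0,0,-20,0],
  [85,0,0,-25,0],
  [85,0,0,-25,0],
  [85,0,0,-20,0],
  [85,0,0,-5,0],
  [85,8,-20,0,0],
  [85,10,-28,0,0],
  [85,10,-28,0,0],
])

```text
time: 20.93
tool_pos: [0.557, 0.1505, 0.2438]
tcp_rot: [3.142, 0.001, -2.511]
contact_force: [0.6, 0.7, -0.2]
width: 0.0852
gripper_force: 0.0
```

Request:
send_rows([
  [85,10,-28,0,0],
  [85,10,-28,0,0],
  [85,10,-28,0,0],
  [85,10,-28,0,0],
  [85,10,-28,0,0],
  [85,5,-14,0,0],
  [85,0,0,0,0],
  [85,0,0,0,0],
  [85,0,0,0,0],
])

```text
time: 21.68
tool_pos: [0.6029, -0.0056, 0.2434]
tcp_rot: [3.141, 0.0, -2.513]
contact_force: [-0.5, -0.5, -0.2]
width: 0.0848
gripper_force: 0.0
```

```bash
python3 - <<'E'
from h import *
plan(535.1,229.1,200,36)
t=optics.camera("top"); s=optics.camera("side")
print(cen("top",t,(120,185),.168),lid("top",t,(120,185),.168)[0])
v=np.hstack([cv2.resize(s[150:320,100:280],None,fx=2.2,fy=2.2),cv2.resize(t[90:260,60:240],None,fx=2.2,fy=2.2)])
cv2.imwrite("pics/st5.png",cv2.cvtColor(v,cv2.COLOR_RGB2BGR))
E
```

```text
t 21.68 tcp [602.9  -5.6 243.4] rot [ 1.7999e+02  2.0000e-02 -1.4399e+02] q [ 0.25  0.36  0.28 -0.   -1.5  -1.19] F [-0.5 -0.5 -0.2] w 84.8 g 0.0
twist 0.0 then [-83.1 229.7  43.4]
[ 7.713e+02  2.656e+02  3.010e+01  2.270e+01 -7.000e-01] [ 458.  -231.8   72.9   72.5   -3.8]
```

View pics/st5.png

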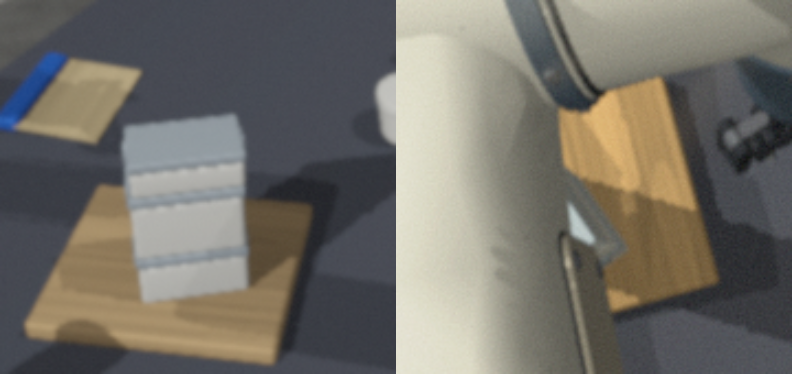

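The side view shows the column with edges in line. The base's front corners are still at (142,301) and (248,290), and the gripper is well clear. In the top view the arm hides most of the column. Handing in.

```bash
python3 -c "
from plant import arm
print(arm.finish_job())"
```

```text
the job is handed in; nothing more can be done
None
```

The column is built and handed in at about 22 s: the deep tub sits squarely on the base tub and the shallow tub squarely on top, both set down gently, with the base where it stood, the square tub never approached, and the final check made from the side view only (the arm hid the column from above).

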